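Fit the filter cartridge into the desk air cleaner

ROBOT

A 6-joint arm with a two-finger parallel gripper is mounted at the origin on a cart in front of the work surface, level with it; the furniture and walls round the work are solid. World frame = base frame: x ahead of the robot, y to its left, z up, the work surface at z = 0. Lengths are in m, angles in rad, forces in N, time in s.
With the tool pointing down it reaches from about 0.3 to 0.825 m from the base axis. Payload 5.4 kg.
Tool frame: the origin (TCP) lies midway between the tips of the shut fingers; the grasp point (between the pads) lies 19 mm behind it; z points along the fingers, y is the direction in which the jaws open and shut (so a half turn about z gives the same grasp; the last joint's range is limited). The gripper opens to 92 mm and grips with 3 to 60 N. Pads are 20 mm wide; open, the fingers measure 128 mm over their backs; the gripper's body (75 mm by 189 mm) begins 69 mm behind the grasp point.
Start: joints at [1.011, 0.158, 1.597, -0, 1.386, -0.21], TCP at [0.197, 0.54, 0.215] pointing down, gripper open.
Joint ranges: [-2.91, 2.91], [-0.94, 2.29], [0.18, 2.7], [-1.29, 4.43], [0.17, 2.64], [-3, 3]. Speed limits (rad/s): [2.57, 2.57, 3.14, 3.14, 3.14, 3.14].

INTERFACE

Orientations are given as a unit quaternion [w, x, y, z].
In Python, from plant import bot gives the robot as it stands.
- The arm moves only by the tool jog_arm, never from a script. Its arguments are lists of equal length, an entry for each row: "delta_rot": the turn, a rotation vector about the world's x, y, z in degrees, a list of three; "translation": the shift along the world's x, y, z in m, a list of three; "grip": the closure, from 0 (fully open) to 1 (shut). In form: {"delta_rot": [[wx, wy, wz], ...], "translation": [[dx, dy, dz], ...], "grip": [grip, ...]}. A call has exactly 8 rows; each row is the pose to reach, as a shift and turn from the pose commanded when the call began; what a row does not reach only later rows make up. A row lasts 1/12 s, in which the tool goes at most 41.7 mm and 7.16 degrees, less where a joint would pass 70% of its speed; a pose out of reach is approached as far as the arm can. A call with a gripper value outside its range is refused whole. The fingers move at their own pace and stop on an object; "squeeze" is the grip in N (left out, the last holds). Time passes only in rows, so rows that repeat a pose let the fingers close, or fill a call up. It gives the time, the measured TCP pose, the force and the opening at its end, in the units of the state.
- bot.state(): the state, without advancing time (a new reading comes with each control period).
- bot.camera(name): name is "scene" or "top" or "wrist"; returns the picture (384x512x3 uint8, red, green, blue); there is no depth.
- bot.calibration(name): a dict with "fx", "fy", "cx", "cy" (pixels), "rvec" (rotation vector, rad) and "tvec" (3), from world to camera coordinates, as OpenCV has them. Camera axes: x right, y down, z forward; pixel columns grow to the right and rows downward; lengths in m; the calibration is good to about 2 mm. A picture is of the moment at which its call begins: read the wrist's pose just before it. calibration takes no time and is no camera call; for the wrist camera it gives the pose at the moment of the call.
- bot.sign_off(): hands the job in, once; it reports no verdict.
The state is a dict: "time": time; "q": joint angles; "qvel": joint speeds; "joint_efforts": joint torques, N m; "tcp_pos": TCP position; "eef_rot": TCP orientation; "force": force on the tool from outside, world axes, zero at the start; "wrist_torque": the same for the moment, N m; "width": opening from 0.0 (shut) to 1.0 (fully open).
Only numpy, scipy, OpenCV 4.12 (cv2) and the standard library are available. Lean on these libraries where they do the work, as an engineer would, in place of code of your own. Each camera call takes 0.05 s, during which the arm holds its last target.

TASK

Put the long filter cartridge, the one with the flat tongue at one end, into the open bay of the white air cleaner: tilt it, hook its tongue under the overhanging lip, then swing the other end down until the cartridge lies flat on the floor of the bay with the tongue still under the lip. Let go of it there, and leave the short cartridge without a tongue where it is.

Things in the scene. Friction and masses are not known exactly. Their poses are not given: they have to be found in the camera images.
- cartridge_grip (a point): Long filter cartridge (0.11 to 0.23 kg), flat on the desk: grey frame 110 (x) x 80 (y) x 14 mm with white pleats, and a tongue at its +x end. On top in the middle stands a grip rib, 60 mm along x, 16 mm thick along y, from 14 to 44 mm above the underside: pinch it across y. This point: in the rib, 29 mm above the underside, over the frame's centre. x points to the tongue, z up.
- tongue_tip (a point): Middle of the end edge of the long cartridge's tongue, on the underside, 85 mm along x and 29 mm below cartridge_grip. The tongue is flat, 30 mm long, 64 mm wide, 7 mm thick, flush with the underside; the cartridge is 140 mm long with it. Same axes as cartridge_grip.
- bay_floor (a point): Centre of the floor of the filter bay in the white air cleaner (fixed, 222 x 124 x 50 mm), 24 mm above the desk. x points along the bay to the lip, z up. The bay is clear from x = -80 mm (near end wall, 26 mm above the floor, 10 mm thick) to x = +80 mm (beneath the lip) and y = -49 to +49 mm between side walls 14 mm high. The cartridge goes in with its x along this x.
- lip_edge (a point): Middle of the lip's lower front edge, 44 mm along x from bay_floor and 20 mm above the floor; same axes. The lip is 6 mm thick and covers the last 36 mm of the bay. The opening left, 124 mm, is shorter than the cartridge: the tongue goes under the lip with the other end tilted up about 10 to 20 degrees over the near wall. Seated, the tongue is 16 to 36 mm under it.
- short_cartridge_grip (a point): Centre of the grip of the other cartridge, not to be used: same make, but its frame is only 84 x 80 x 14 mm and it has no tongue. The point is 29 mm above its underside.
Not all that is in view belongs to the job. Leave any purple look-alike of the part that bears cartridge_grip alone.

How it is judged:
On the way:
1. the tongue is under the lip while the cartridge is still tilted (x of tongue_tip in the frame of lip_edge above 0.003 m and z of tongue_tip in the frame of lip_edge between -0.03 and -0.005 m and y of tongue_tip in the frame of lip_edge between -0.05 and 0.05 m and angle between cartridge_grip's own z axis and vertical above 0.06 rad), for 0.05 s.
At the end, for the whole second after the job is handed in: The long cartridge lies flat on the bay's floor (within 3 degrees and about 5 mm of height), its tongue 10 to 45 mm under the lip, sideways within 15 mm of the bay's middle and turned no more than 11 degrees from the bay's direction; the short cartridge is within 30 mm of where it was (x of tongue_tip in the frame of lip_edge between 0.01 and 0.045 m and y of cartridge_grip in the frame of bay_floor between -0.015 and 0.015 m and z of cartridge_grip in the frame of bay_floor below 0.034 m and z of tongue_tip in the frame of bay_floor below 0.006 m and angle between cartridge_grip's own z axis and vertical below 0.06 rad and angle between the x axis of cartridge_grip and the x axis of bay_floor, either way round below 0.2 rad and distance of short_cartridge_grip from where it was at the start of the episode below 0.03 m); the robot touches nothing.
It fails at once if the short cartridge is moved by more than 50 mm (distance of short_cartridge_grip from where it was at the start of the episode above 0.05 m).
It also fails if it takes over 42 s, if anything falls off the work surface, if the arm or the gripper's body presses on something with over 40 N, if the wrist force passes 120 N, or if a joint passes its speed limit or range.

## Working session

There is one attempt and no reset: what is moved stays moved. The work goes in short steps, Python scripts to look and compute and a tool call to move; the robot and the scene stay as the last step left them, time stands still between calls to the robot, and variables do not carry over. Pictures are saved under pics/ and viewed, and the job is handed in when it is done.

Besides the shell and the picture viewer there is one more tool, called after "Emit:" as name(argument=value, ...) on one line, values as JSON. jog_arm: Moves the arm, as the interface text tells. Its arguments: {"type":"object","properties":{"delta_rot":{"type":"array"},"translation":{"type":"array"},"grip":{"type":"array"},"squeeze":{"type":"number"}},"required":["delta_rot","translation","grip"]}

```bash
mkdir -p pics
python3 - <<'E'
from plant import bot
import cv2
s=bot.state(); print(s['time'],s['tcp_pos'],s['eef_rot'],s['width'],s['force'])
for n in ['scene','top','wrist']:
    im=bot.camera(n); cv2.imwrite(f'pics/{n}0.png',im[:,:,::-1]); c=bot.calibration(n); print(n,c)
E
```

```text
0.0 [0.19671834 0.53962733 0.21359672] [-3.55386900e-04  1.73992772e-01  9.84746475e-01 -8.76698270e-04] 0.9961422381454772 [-0.00344391  0.26677295 -0.64527483]
scene {'fx': 474.745045390641, 'fy': 474.745045390641, 'cx': 257.90800708282626, 'cy': 189.7280033913529, 'rvec': array([ 1.96209935, -0.6691486 ,  0.40407375]), 'tvec': array([-0.29185493,  0.25536337,  1.22649836])}
top {'fx': 360.6388479929484, 'fy': 360.6388479929484, 'cx': 255.9164983022872, 'cy': 194.8487430572558, 'rvec': array([ 2.13120963, -2.12563449,  0.1624117 ]), 'tvec': array([0.17314658, 0.53358308, 1.03017309])}
wrist {'fx': 317.48723474002065, 'fy': 317.48723474002065, 'cx': 256.0181891310153, 'cy': 191.99303055075123, 'rvec': array([-2.39360292, -1.675138  , -0.21501033]), 'tvec': array([-0.57441976, -0.02870227,  0.39044949])}
```

View pics/scene0.png

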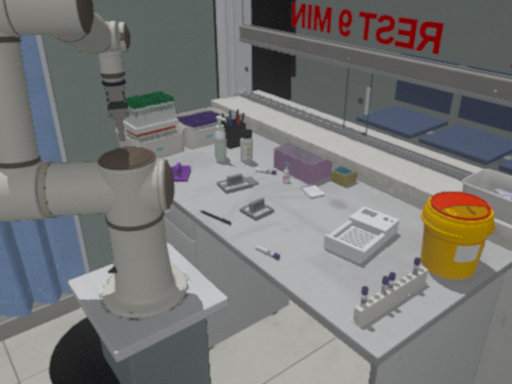

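View pics/top0.png

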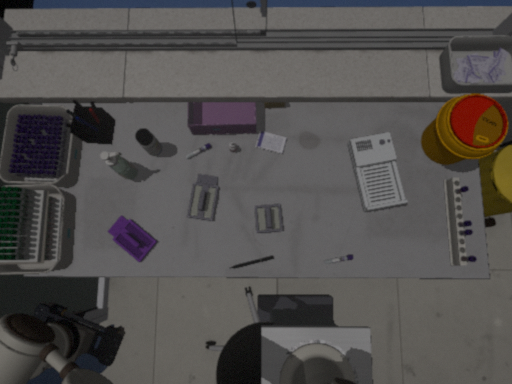

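View pics/wrist0.png

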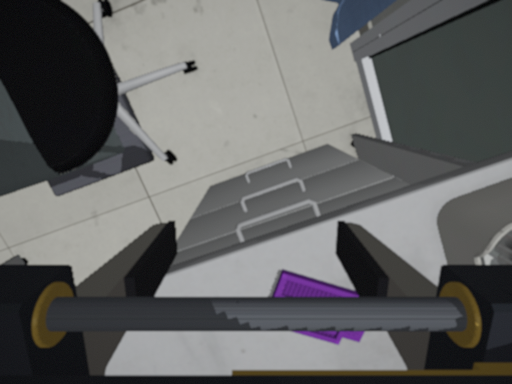

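Run:
```python
import cv2
t=cv2.imread('pics/top0.png')
a=cv2.resize(t[165:245,180:300],None,fx=6,fy=6,interpolation=cv2.INTER_CUBIC); cv2.imwrite('pics/topc.png',a)
a=cv2.resize(t[125:220,335:420],None,fx=6,fy=6,interpolation=cv2.INTER_CUBIC); cv2.imwrite('pics/topb.png',a)
s=cv2.imread('pics/scene0.png')
a=cv2.resize(s[160:270,200:410],None,fx=3.8,fy=3.8,interpolation=cv2.INTER_CUBIC); cv2.imwrite('pics/scb.png',a)
```

```text
(no output)
```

View pics/topc.png

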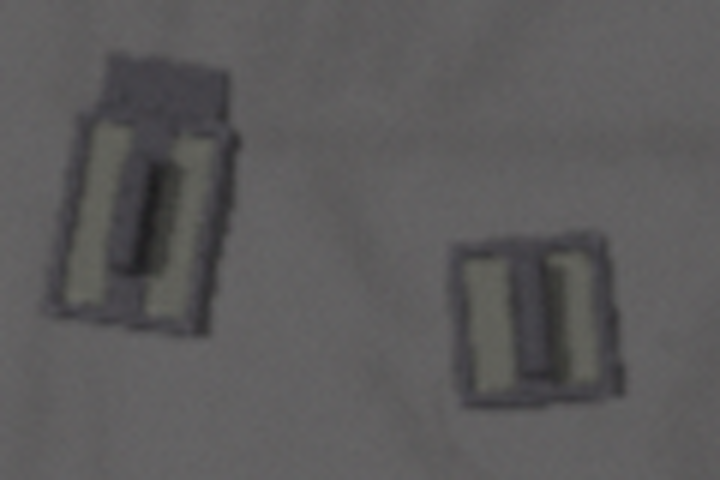

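View pics/topb.png

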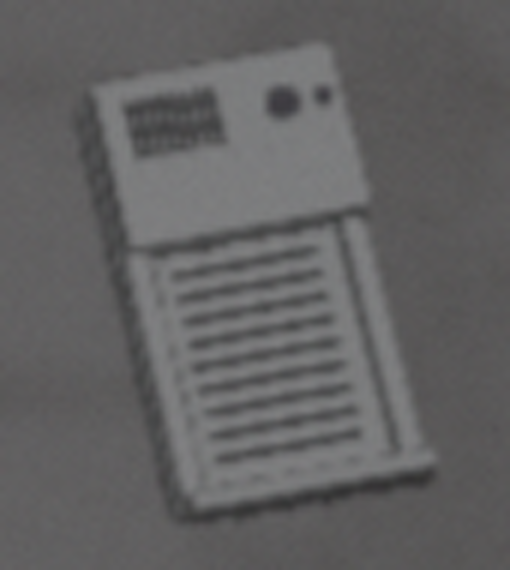

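View pics/scb.png

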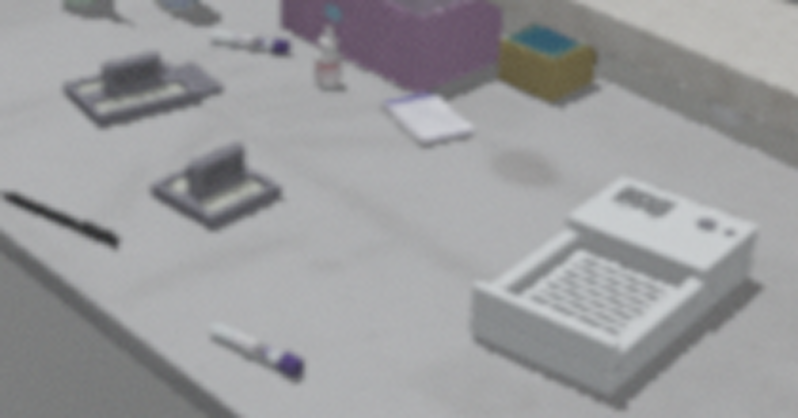

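```bash
cat > h.py <<'E'
import numpy as np, cv2
from scipy.optimize import least_squares
from scipy.spatial.transform import Rotation as R
def ray(c,uv):
    Rm=cv2.Rodrigues(np.array(c['rvec']))[0]; t=np.array(c['tvec'])
    d=Rm.T@np.array([(uv[0]-c['cx'])/c['fx'],(uv[1]-c['cy'])/c['fy'],1.]); return -Rm.T@t,d
def atz(c,uv,z):
    o,d=ray(c,uv); return o+d*(z-o[2])/d[2]
def proj(c,P):
    K=np.array([[c['fx'],0,c['cx']],[0,c['fy'],c['cy']],[0,0,1.]])
    return cv2.projectPoints(np.array(P,float).reshape(-1,1,3),np.array(c['rvec']),np.array(c['tvec']),K,None)[0][:,0]
def fit(obs,x0,z0):
    # obs: list of (cal,local pts,uv); planar pose x,y,yaw
    def W(p,L):
        c,s=np.cos(p[2]),np.sin(p[2]); L=np.array(L,float)
        return np.c_[p[0]+c*L[:,0]-s*L[:,1],p[1]+s*L[:,0]+c*L[:,1],L[:,2]+z0]
    f=lambda p: np.concatenate([(proj(c,W(p,L))-uv).ravel() for c,L,uv in obs])
    r=least_squares(f,x0,loss='soft_l1'); return r.x,f(r.x).reshape(-1,2)
E
python3 - <<'E'
from h import *
from plant import bot
T=bot.calibration('top');S=bot.calibration('scene')
cr=lambda l,s,o:(np.array(l,float)+.5)/s-.5+np.array(o)
uv=cr([(85,118),(238,138),(208,332),(50,315),(108,55),(228,72)],6,(180,165))
L=[(55,40,14),(55,-40,14),(-55,-40,14),(-55,40,14),(85,32,7),(85,-32,7)]
p,e=fit([(T,np.array(L)/1e3,uv)],[.5,.25,0],0);print('long',p,e.round(1).tolist())
suv=cr([(65,90),(103,125),(220,90)],3.8,(200,160))
Ls=np.array([(-55,40,14),(-55,-40,14),(85,-32,7)])/1e3
print('scene',proj(S,[[p[0]+np.cos(p[2])*a-np.sin(p[2])*b,p[1]+np.sin(p[2])*a+np.cos(p[2])*b,c] for a,b,c in Ls])-suv)
uv=cr([(95,88),(328,45),(368,208),(135,248),(432,462),(192,508)],6,(335,125))
# device: x from -90 to 132? 
L=[(132,62,26),(132,-62,26),(44,-62,26),(44,62,26),(-90,-62,26),(-90,62,26)]
L=[(132-0,62,26),(132,-62,26),(44,-62,26),(44,62,26),(-90,-62,26),(-90,62,26)]
b,e=fit([(T,np.array(L)/1e3,uv)],[.5,-.2,0],.024);print('bay',b,e.round(1).tolist())
suv=cr([(625,178),(758,230),(706,272),(572,218),(618,348),(475,285)],3.8,(200,160))
b2,e=fit([(S,np.array(L)/1e3,suv)],[.5,-.2,0],.024);print('bayS',b2,e.round(1).tolist())
b3,e=fit([(S,np.array(L)/1e3,suv),(T,np.array(L)/1e3,uv)],[.5,-.2,0],.024);print('bay2',b3,e.round(1).tolist())
uv=cr([(450,245),(605,235),(622,395),(465,405)],6,(180,165))
L=[(42,40,14),(42,-40,14),(-42,-40,14),(-42,40,14)]
p,e=fit([(T,np.array(L)/1e3,uv)],[.5,.1,0],0);print('short',p,e.round(1).tolist())
E
```

```text
long [ 0.51683499  0.33533543 -0.11738106] [[-0.3, -1.5], [-0.3, -1.8], [-0.2, 1.1], [0.1, 0.8], [0.2, 0.4], [0.5, -0.1]]
scene [[-0.97491912 -1.02379884]
 [-0.91162085 -1.60613   ]
 [ 1.06990501 -0.61953504]]
bay [ 0.58793089 -0.19467468  0.18086641] [[-0.7, -0.8], [0.4, -0.7], [0.6, -0.3], [-1.0, 0.2], [0.9, 0.8], [-0.3, 0.6]]
bayS [ 0.58889641 -0.1983444   0.18996099] [[-0.1, -0.2], [1.1, -0.6], [0.7, 0.1], [-1.0, -0.1], [-0.1, 0.1], [-0.5, 0.2]]
bay2 [ 0.58870535 -0.19651834  0.18598504] [[-0.4, -0.4], [0.7, -0.7], [0.1, -0.1], [-1.4, -0.3], [-0.8, -0.2], [-1.0, -0.1], [-0.3, -0.9], [0.7, -1.0], [1.2, -0.6], [-0.4, 0.1], [1.7, 0.4], [0.5, 0.4]]
short [0.46771238 0.1355042  0.0839293 ] [[0.0, -0.2], [0.3, -0.6], [-0.0, 0.2], [-0.3, 0.6]]
```

Emit:
jog_arm(delta_rot=[[0, 0, 6], [0, 0, 13.3], [0, 0, 13.3], [0, 0, 13.3], [0, 0, 13.3], [0, 0, 13.3], [0, 0, 13.3], [0, 0, 13.3]], translation=[[0.035, -0.02, 0], [0.07, -0.045, 0], [0.1, -0.065, 0], [0.14, -0.09, 0], [0.17, -0.11, 0], [0.2, -0.13, 0], [0.24, -0.155, 0], [0.27, -0.175, 0]], grip=[0, 0, 0, 0, 0, 0, 0, 0], squeeze=40)

```text
time: 0.82
tcp_pos: [0.4682, 0.3639, 0.2143]
eef_rot: [-0.0, 0.059, 0.998, -0.0]
force: [0.2, 1.7, -0.5]
width: 1.0
```

Run:
```python
from plant import bot
import cv2
from h import *
s=bot.state(); print(s['time'],s['tcp_pos'],s['eef_rot'],s['q'])
c=bot.calibration('wrist');im=bot.camera('wrist'); cv2.imwrite('pics/w1.png',cv2.resize(im[:,:,::-1],None,fx=1.5,fy=1.5)); print(c)
Rm=cv2.Rodrigues(c['rvec'])[0];print(-Rm.T@c['tvec'])
print(1.5*proj(c,[[.517,.335,.044]]))
```

```text
0.8167 [0.46824883 0.36385118 0.21433027] [-2.00591233e-04  5.86941989e-02  9.98275989e-01 -1.27933649e-05] [ 4.56892933e-01  2.04990943e-01  1.54447996e+00  1.78381325e-04
  1.39248339e+00 -9.96479159e-01]
{'fx': 317.48723474002065, 'fy': 317.48723474002065, 'cx': 256.0181891310153, 'cy': 191.99303055075123, 'rvec': array([-2.19580664, -1.95206139, -0.25229124]), 'tvec': array([-0.41641094, -0.43716412,  0.28246174])}
[0.39715315 0.37265027 0.3843128 ]
[[353.44401402 331.08280307]]
```

View pics/w1.png

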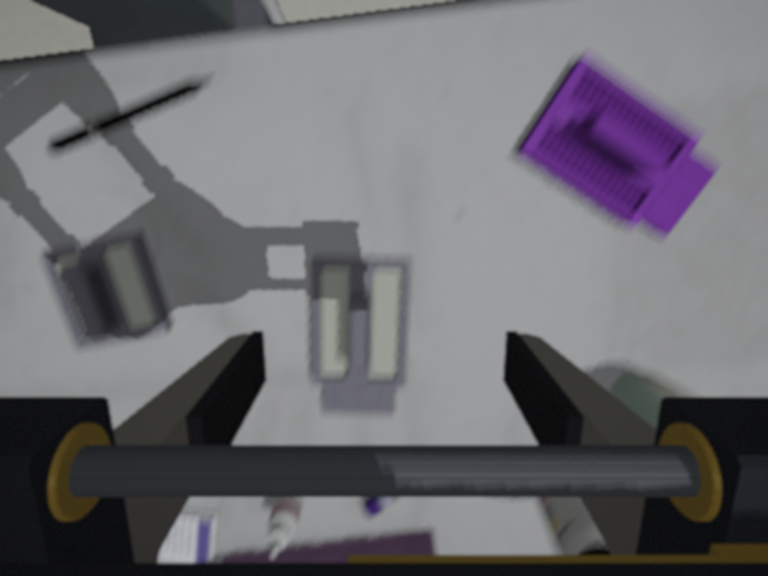

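```bash
python3 - <<'E'
from plant import bot
from h import *
c=bot.calibration('wrist')
uv=(np.array([(313,258),(410,258),(405,383),(309,382),(321,411),(393,413)])+.5)/1.5-.5
L=np.array([(-55,-40,14),(-55,40,14),(55,40,14),(55,-40,14),(85,-32,7),(85,32,7)])/1e3
p,e=fit([(c,L,uv)],[.517,.335,-.117],0);print(p,e.round(1).tolist())
s=bot.state();M=R.from_quat(np.roll(s['eef_rot'],-1)).as_matrix();print(M.round(3),s['tcp_pos'])
E
python3 -c "
import cv2;a=cv2.imread('pics/w1.png')[240:430,280:440];cv2.imwrite('pics/w1c.png',cv2.resize(a,None,fx=3,fy=3))"
```

```text
[ 0.52765641  0.33097435 -0.15633018] [[-2.4, -1.8], [0.4, 0.4], [-0.4, 1.7], [0.9, 0.3], [-0.1, -0.4], [0.4, -0.2]]
[[-0.992  0.123  0.004]
 [ 0.123  0.992 -0.003]
 [-0.004 -0.003 -1.   ]] [0.47442243 0.35902533 0.21424901]
```

View pics/w1c.png

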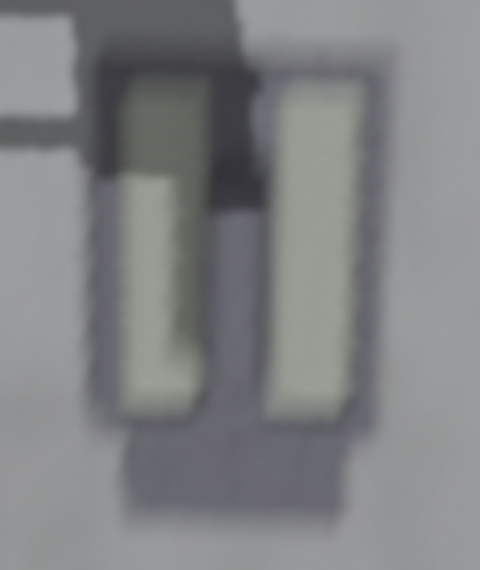

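Run:
```python
from plant import bot
import cv2
from h import *
s=bot.state(); print(s['time'],s['tcp_pos'],abs(s['qvel']).max())
c=bot.calibration('wrist');im=bot.camera('wrist')
import pickle;pickle.dump(c,open('c2.pkl','wb'))
cv2.imwrite('pics/w2.png',cv2.resize(im[150:290,180:300,::-1],None,fx=4,fy=4,interpolation=cv2.INTER_CUBIC)); print(bot.state()['tcp_pos'])
```

```text
0.8667 [0.47442243 0.35902533 0.21424901] 0.1429807908990886
[0.4713227  0.36137712 0.21409897]
```

View pics/w2.png

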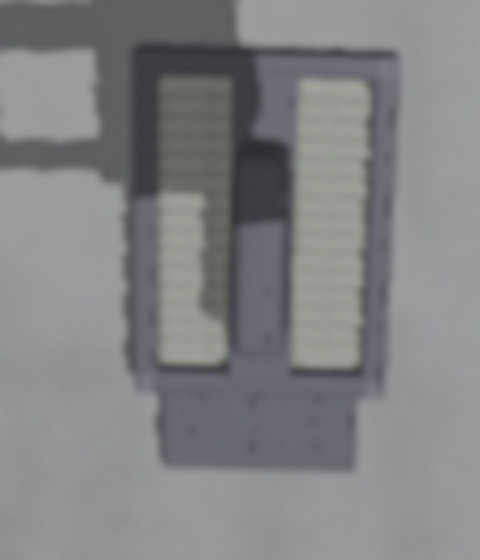

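Run:
```python
from h import *
import pickle
c=pickle.load(open('c2.pkl','rb'))
uv=(np.array([(137,45),(399,50),(381,396),(133,392),(163,466),(353,469),(237,142),(290,142),(286,355),(235,355)])+.5)/4-.5+[180,150]
L=np.array([(-55,-40,14),(-55,40,14),(55,40,14),(55,-40,14),(85,-32,7),(85,32,7),(-30,-8,44),(-30,8,44),(30,8,44),(30,-8,44)])/1e3
for k in (6,10):
  p,e=fit([(c,L[:k],uv[:k])],[.517,.335,-.117],0);print(p,e.round(1).tolist())
```

```text
[ 0.51750337  0.33990218 -0.14971661] [[-2.0, -0.0], [0.5, 0.6], [1.0, -0.0], [-0.2, -0.6], [-0.7, -0.2], [0.6, 0.3]]
[ 0.51689843  0.34066148 -0.15341145] [[-1.3, -0.7], [1.2, 0.1], [1.4, -0.4], [0.2, -1.3], [-0.4, -0.8], [0.9, -0.1], [-0.9, 2.8], [0.4, 3.2], [-0.1, 0.3], [-1.2, -0.1]]
```

Emit:
jog_arm(delta_rot=[[0, 0, -0.8], [0, 0, -0.8], [0, 0, -0.8], [0, 0, -0.8], [0, 0, -0.8], [0, 0, -0.8], [0, 0, -0.8], [0, 0, -0.8]], translation=[[0.02, -0.011, -0.02], [0.04, -0.022, -0.05], [0.05, -0.027, -0.08], [0.05, -0.027, -0.11], [0.05, -0.027, -0.13], [0.05, -0.027, -0.14], [0.05, -0.027, -0.14], [0.05, -0.027, -0.14]], grip=[0, 0, 0, 0, 0, 0, 0, 0])

```text
time: 1.58
tcp_pos: [0.5168, 0.3387, 0.075]
eef_rot: [-0.0, 0.065, 0.998, 0.0]
force: [0.5, 0.8, 0.2]
width: 1.003
```

Run:
```python
from plant import bot
import cv2
from h import *
s=bot.state(); print(s['time'],s['tcp_pos'],abs(s['qvel']).max())
M=R.from_quat(np.roll(s['eef_rot'],-1)).as_matrix();print(M.round(3))
c=bot.calibration('wrist');im=bot.camera('wrist')
import pickle;pickle.dump(c,open('c3.pkl','wb'))
cv2.imwrite('pics/w3.png',cv2.resize(im[:,:,::-1],None,fx=1.5,fy=1.5,interpolation=cv2.INTER_CUBIC)); print(bot.state()['tcp_pos'])
```

```text
1.5833 [0.51681712 0.33866928 0.07504174] 0.03165255026624819
[[-0.991  0.131 -0.   ]
 [ 0.131  0.991  0.   ]
 [ 0.     0.    -1.   ]]
[0.51773151 0.33898403 0.07623178]
```

View pics/w3.png

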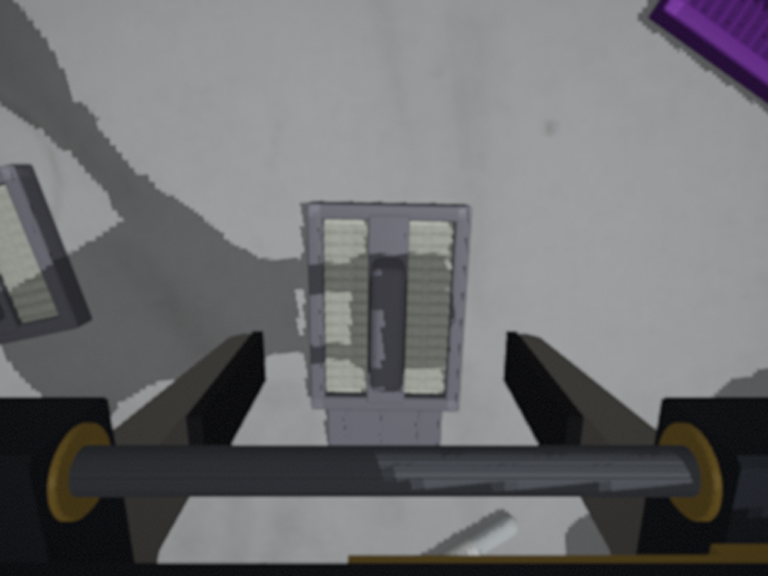

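Run:
```python
from h import *
import pickle
c=pickle.load(open('c3.pkl','rb'))
uv=(np.array([(308,204),(469,207),(458,409),(313,406),(371,258),(404,258),(403,389),(371,388)])+.5)/1.5-.5
L=np.array([(-55,-40,14),(-55,40,14),(55,40,14),(55,-40,14),(-30,-8,44),(-30,8,44),(30,8,44),(30,-8,44)])/1e3
for k in (4,8):
  p,e=fit([(c,L[:k],uv[:k])],[.517,.335,-.117],0);print(p,e.round(1).tolist())
```

```text
[ 0.51960462  0.34007    -0.14730488] [[-1.6, -0.8], [2.4, -1.0], [1.0, 2.0], [-1.4, 2.6]]
[ 0.51682585  0.34039396 -0.14340621] [[-2.1, -4.5], [2.2, -5.1], [1.4, -1.3], [-1.3, -0.4], [-0.8, 2.7], [2.0, 3.0], [0.5, 0.5], [-1.2, 0.9]]
```

Emit:
jog_arm(delta_rot=[[0, 0, -0.7], [0, 0, -0.7], [0, 0, -0.7], [0, 0, -0.7], [0, 0, -0.7], [0, 0, -0.7], [0, 0, -0.7], [0, 0, -0.7]], translation=[[0, 0.001, -0.025], [0, 0.001, -0.045], [0, 0.001, -0.056], [0, 0.001, -0.056], [0, 0.001, -0.056], [0, 0.001, -0.056], [0, 0.001, -0.056], [0, 0.001, -0.056]], grip=[0.2, 0.2, 0.3, 0.5, 1, 1, 1, 1], squeeze=40)

```text
time: 2.3
tcp_pos: [0.5181, 0.3396, 0.0201]
eef_rot: [0.001, 0.072, 0.997, 0.001]
force: [-0.1, 0.3, 0.0]
width: 0.443
```

Emit:
jog_arm(delta_rot=[[0, 0, 0], [0, 0, 0], [0, 0, 0], [0, 0, 0], [0, 0, 0], [0, 0, 0], [0, 0, 0], [0, 0, 0]], translation=[[0, 0, 0], [0, 0, 0], [0, 0, 0.02], [0, 0, 0.04], [0, 0, 0.07], [0, 0, 0.1], [0, 0, 0.13], [0, 0, 0.13]], grip=[1, 1, 1, 1, 1, 1, 1, 1])

```text
time: 2.97
tcp_pos: [0.521, 0.3409, 0.1564]
eef_rot: [0.006, 0.072, 0.997, 0.003]
force: [0.4, 0.2, 1.0]
width: 0.004
```

Run:
```python
from plant import bot
import cv2
from h import *
s=bot.state(); print(s['time'],s['tcp_pos'],abs(s['qvel']).max(),s['width'],s['force'])
c=bot.calibration('wrist');im=bot.camera('wrist')
import pickle;pickle.dump(c,open('c4.pkl','wb'))
cv2.imwrite('pics/w4.png',cv2.resize(im[:,:,::-1],None,fx=1.5,fy=1.5,interpolation=cv2.INTER_CUBIC)); print(bot.state()['tcp_pos'])
```

```text
2.9667 [0.52101344 0.34086015 0.15640918] 0.07020173677548558 0.00417527600947815 [0.38685709 0.22322127 0.9549585 ]
[0.51969531 0.34027212 0.15324969]
```

View pics/w4.png

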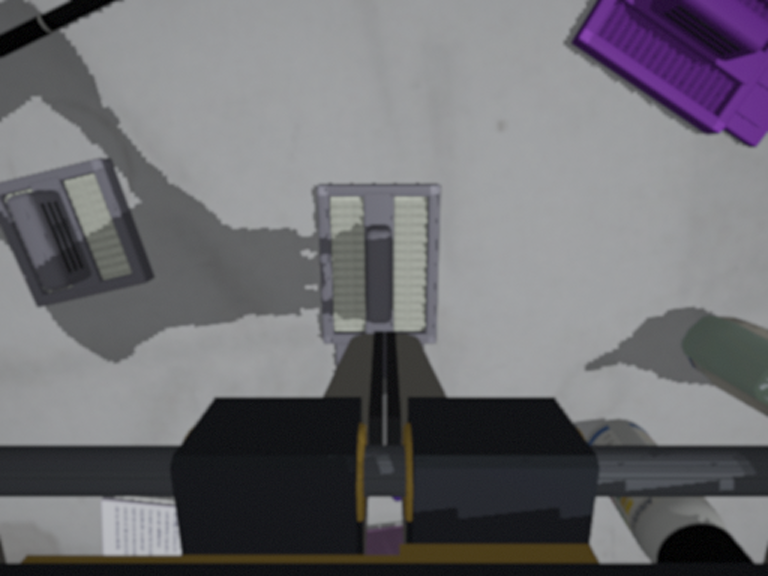

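Run:
```python
from plant import bot
import cv2
from h import *
s=bot.state(); print(s['time'],s['tcp_pos'],abs(s['qvel']).max(),s['width'],s['force'])
M=R.from_quat(np.roll(s['eef_rot'],-1)).as_matrix();print(M.round(3))
c=bot.calibration('wrist');im=bot.camera('wrist')
import pickle;pickle.dump(c,open('c4.pkl','wb'))
cv2.imwrite('pics/w5.png',cv2.resize(im[110:240,200:310,::-1],None,fx=4.5,fy=4.5,interpolation=cv2.INTER_CUBIC)); print(bot.state()['tcp_pos'])
```

```text
3.0167 [0.51969531 0.34027212 0.15324969] 0.06823588417673007 0.005694670488427984 [-0.32082849  0.89488786 -0.09642706]
[[-0.99   0.143  0.008]
 [ 0.143  0.99   0.003]
 [-0.007  0.004 -1.   ]]
[0.51811332 0.33959363 0.15041983]
```

View pics/w5.png

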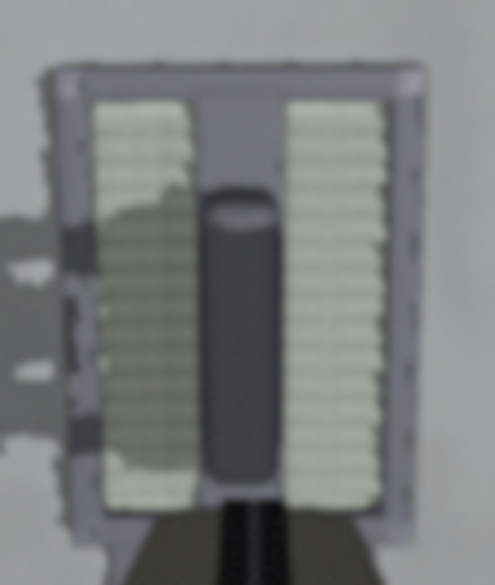

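Run:
```python
from h import *
import pickle
c=pickle.load(open('c4.pkl','rb'))
uv=(np.array([(55,68),(428,68),(412,545),(75,545),(204,224),(279,224),(279,483),(203,483)])+.5)/4.5-.5+[200,110]
L=np.array([(-55,-40,14),(-55,40,14),(55,40,14),(55,-40,14),(-30,-8,44),(-30,8,44),(30,8,44),(30,-8,44)])/1e3
for k in (4,8):
  p,e=fit([(c,L[:k],uv[:k])],[.517,.335,-.117],0);print(p,e.round(1).tolist())
```

```text
[ 0.51839719  0.33880187 -0.14261688] [[-0.5, -0.6], [0.6, -0.7], [0.9, 0.9], [-1.0, 1.1]]
[ 0.51855627  0.33865805 -0.14428541] [[-0.6, -0.5], [0.6, -0.5], [0.6, 1.1], [-1.2, 1.2], [-0.8, -4.3], [0.7, -4.3], [0.3, 2.3], [0.0, 2.3]]
```

Emit:
jog_arm(delta_rot=[[0, 0, 0], [0, 0, 0], [0, 0, 0], [0, 0, 0], [0, 0, 0], [0, 0, 0], [0, 0, 0], [0, 0, 0]], translation=[[0.001, 0, 0], [0.001, 0, -0.03], [0.001, 0, -0.06], [0.001, 0, -0.09], [0.001, 0, -0.09], [0.001, 0, -0.11], [0.001, 0, -0.13], [0.001, 0, -0.13]], grip=[0.4, 0.4, 0.4, 0.4, 0.4, 0.4, 0.4, 0.4])

```text
time: 3.73
tcp_pos: [0.5161, 0.3379, 0.0156]
eef_rot: [-0.002, 0.072, 0.997, -0.001]
force: [-0.1, -0.7, 0.1]
width: 0.564
```

Emit:
jog_arm(delta_rot=[[0, 0, 0], [0, 0, 0], [0, 0, 0], [0, 0, 0], [0, 0, 0], [0, 0, 0], [0, 0, 0], [0, 0, 0]], translation=[[0, 0, 0], [0, 0, 0], [0, 0, 0], [0, 0, 0], [0, 0, 0], [0, 0, 0], [0, 0, 0], [0, 0, 0]], grip=[1, 1, 1, 1, 1, 1, 1, 1], squeeze=40)

```text
time: 4.4
tcp_pos: [0.5183, 0.3392, 0.0192]
eef_rot: [0.0, 0.072, 0.997, 0.0]
force: [-0.6, -0.7, 3.5]
width: 0.169
```

Emit:
jog_arm(delta_rot=[[0, 0, 0], [0, 0, 0], [0, 0, 0], [0, 0, 0], [0, 0, 0], [0, 0, 0], [0, 0, 0], [0, 0, 0]], translation=[[0, 0, 0], [0, 0, 0], [0, 0, 0.01], [0, 0, 0.03], [0, 0, 0.06], [0, 0, 0.09], [0, 0, 0.12], [0, 0, 0.14]], grip=[1, 1, 1, 1, 1, 1, 1, 1], squeeze=45)

```text
time: 5.07
tcp_pos: [0.5187, 0.3395, 0.1617]
eef_rot: [0.001, 0.072, 0.997, 0.001]
force: [1.2, -0.3, -1.8]
width: 0.171
```

Run:
```python
from plant import bot
import cv2
from h import *
s=bot.state(); print(s['time'],s['tcp_pos'],s['width'],s['force'])
im=bot.camera('wrist')
cv2.imwrite('pics/w6.png',cv2.resize(im[:,:,::-1],None,fx=1.5,fy=1.5,interpolation=cv2.INTER_CUBIC))
# bay path: tilted world rotation axis = bay y
print(bot.state()['tcp_pos'])
```

```text
5.0667 [0.51872743 0.33954294 0.16174937] 0.17106713418275454 [ 1.19443662 -0.32945285 -1.81421277]
[0.52084446 0.34046906 0.16585241]
```

View pics/w6.png

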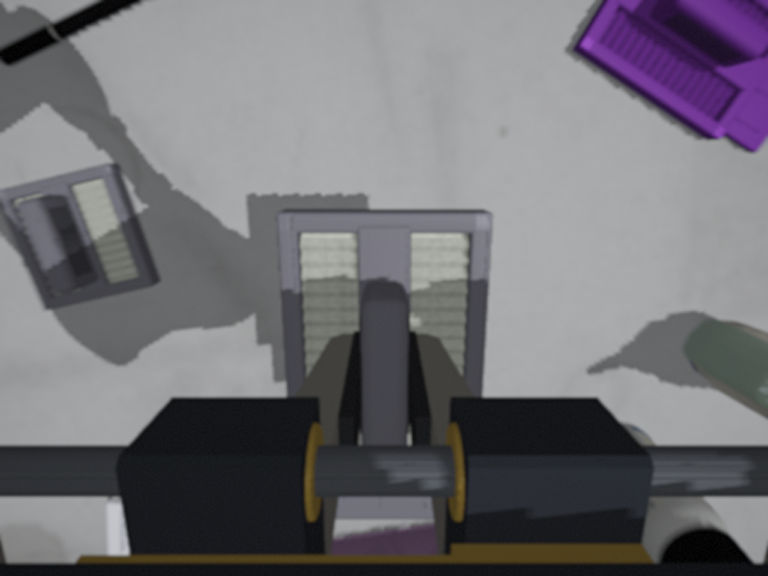

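Run:
```python
from plant import bot
from h import *
s=bot.state();c=bot.calibration('wrist')
M=R.from_quat(np.roll(s['eef_rot'],-1)).as_matrix();t=s['tcp_pos']
# plane at underside+14: tcp -0.0192+0.014 in tool -> world z tcp-0.0052
for uv in [(280,211),(490,211)]:
    P=atz(c,(np.array(uv)+.5)/1.5-.5,t[2]-0.0052); print(M.T@(P-t))
print(t,s['time'],s['force'])
```

```text
[ 0.05470243 -0.03758144  0.00457567]
[0.05467073 0.0388183  0.00495069]
[0.52084446 0.34046906 0.16585241] 5.1167 [2.11364096 0.93657295 0.80530336]
```

Emit:
jog_arm(delta_rot=[[0, 0, 1], [0, 0, 4], [0, 0, 6], [0, 0, 8], [0, 0, 11], [0, 0, 14], [0, 0, 17], [0, 0, 19]], translation=[[0, -0.01, 0.02], [0, -0.04, 0.04], [0, -0.08, 0.06], [0, -0.12, 0.07], [0, -0.16, 0.07], [0, -0.2, 0.07], [0, -0.24, 0.07], [0, -0.28, 0.07]], grip=[1, 1, 1, 1, 1, 1, 1, 1])

```text
time: 5.78
tcp_pos: [0.517, 0.0575, 0.2274]
eef_rot: [-0.001, -0.095, 0.995, 0.0]
force: [1.0, -0.1, -3.4]
width: 0.172
```

Emit:
jog_arm(delta_rot=[[0, 0, 0], [0, 0, 0], [0, 0, 0], [0, 0, 0], [0, 0, 0], [0, 0, 0], [0, 0, 0], [0, 0, 0]], translation=[[0, -0.04, 0], [0, -0.08, 0], [0, -0.12, 0], [0, -0.16, 0], [0, -0.2, 0], [0, -0.23, 0], [0, -0.25, 0], [0, -0.25, 0]], grip=[1, 1, 1, 1, 1, 1, 1, 1])

```text
time: 6.45
tcp_pos: [0.5171, -0.1945, 0.2271]
eef_rot: [-0.001, -0.092, 0.996, -0.0]
force: [1.0, 0.3, -1.7]
width: 0.171
```

Emit:
jog_arm(delta_rot=[[0, 0, 0], [0, 0, 0], [0, 0, 0], [0, 0, 0], [0, 0, 0], [0, 0, 0], [0, 0, 0], [0, 0, 0]], translation=[[0, 0, 0], [0, 0, 0], [0, 0, 0], [0, 0, 0], [0, 0, 0], [0, 0, 0], [0, 0, 0], [0, 0, 0]], grip=[1, 1, 1, 1, 1, 1, 1, 1])

```text
time: 7.12
tcp_pos: [0.5181, -0.1906, 0.2287]
eef_rot: [0.0, -0.094, 0.996, -0.0]
force: [-0.3, -0.5, -2.3]
width: 0.17
```

Run:
```python
from plant import bot
import cv2,pickle
from h import *
s=bot.state(); print(s['time'],s['tcp_pos'],s['width'],s['force'],s['q'])
M=R.from_quat(np.roll(s['eef_rot'],-1)).as_matrix();print(M.round(3))
pickle.dump(bot.calibration('wrist'),open('c7.pkl','wb'))
im=bot.camera('wrist')
cv2.imwrite('pics/w7.png',cv2.resize(im[:,:,::-1],None,fx=1.5,fy=1.5,interpolation=cv2.INTER_CUBIC))
cv2.imwrite('pics/s7.png',cv2.resize(bot.camera('scene')[:,:,::-1],None,fx=1.5,fy=1.5,interpolation=cv2.INTER_CUBIC))
cv2.imwrite('pics/t7.png',cv2.resize(bot.camera('top')[:,:,::-1],None,fx=1.5,fy=1.5,interpolation=cv2.INTER_CUBIC))
```

```text
7.1167 [ 0.51812793 -0.19061766  0.22866422] 0.16997412737857012 [-0.29230784 -0.54465489 -2.30110546] [-5.71437082e-01  8.93698354e-02  1.64461086e+00 -2.57507607e-05
  1.40748187e+00 -2.33037139e+00]
[[-0.982 -0.187  0.   ]
 [-0.187  0.982 -0.   ]
 [-0.    -0.    -1.   ]]
```

View pics/w7.png

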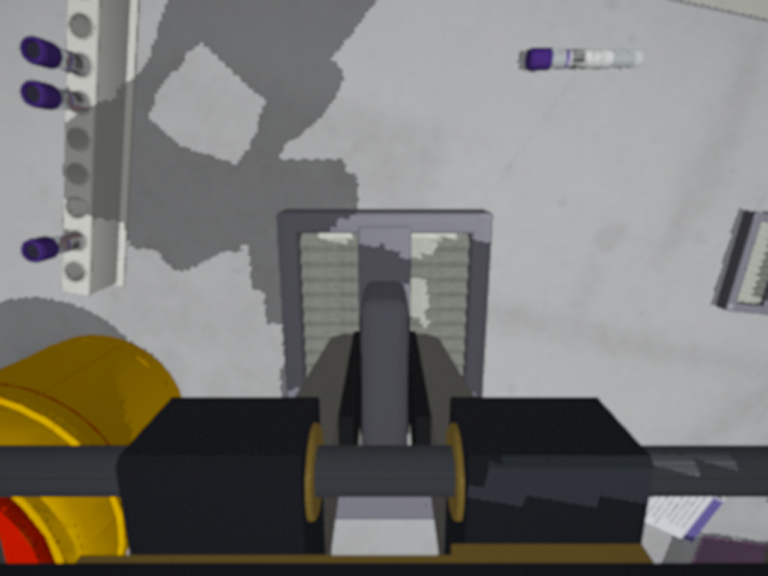

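View pics/s7.png

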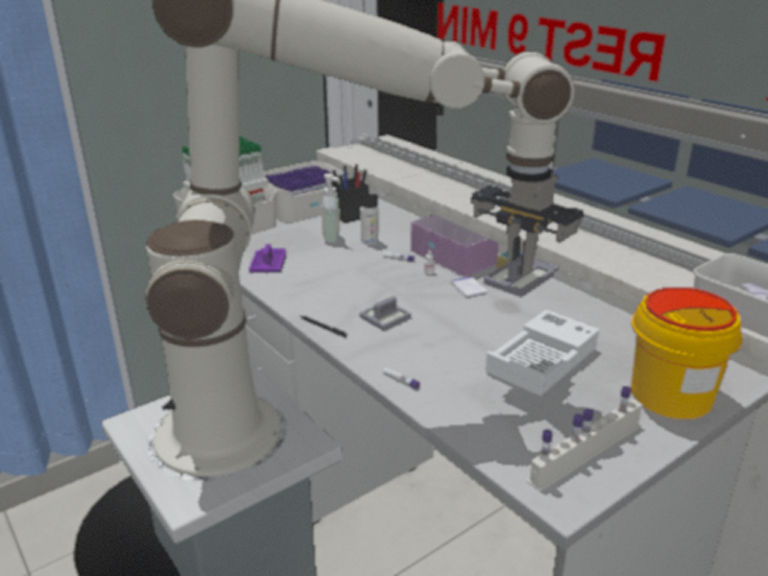

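View pics/t7.png

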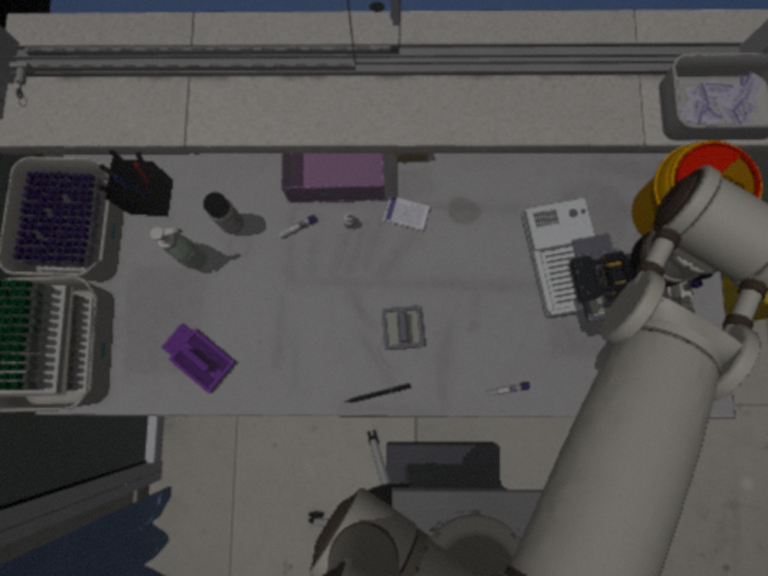

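```bash
cat > wp.py <<'E'
from h import *
def tcp(th,xt,zt,bay=(.5883,-.1965,.186),yt=0):
    B=R.from_euler('z',bay[2]); Q=B*R.from_euler('y',th,degrees=True)
    return B.apply([xt/1e3,yt/1e3,zt/1e3])+[bay[0],bay[1],.024]+Q.apply([-.085,0,.0192])
if __name__=='__main__':
    cmd=np.array([.518,-.191,.229])
    for a in [(15,34,60),(15,34,20),(15,34,4),(15,60,4),(10,64,3),(5,67,2),(0,68,1),(0,68,0)]:
        p=tcp(*a);print(a,p.round(4),(p-cmd).round(4),(a[0]*np.array([-.185,.983])).round(2))
E
python3 wp.py
```

```text
(15, 34, 60) [ 0.5459 -0.2045  0.1245] [ 0.0279 -0.0135 -0.1045] [-2.78 14.74]
(15, 34, 20) [ 0.5459 -0.2045  0.0845] [ 0.0279 -0.0135 -0.1445] [-2.78 14.74]
(15, 34, 4) [ 0.5459 -0.2045  0.0685] [ 0.0279 -0.0135 -0.1605] [-2.78 14.74]
(15, 60, 4) [ 0.5715 -0.1997  0.0685] [ 0.0535 -0.0087 -0.1605] [-2.78 14.74]
(10, 64, 3) [ 0.5722 -0.1995  0.0607] [ 0.0542 -0.0085 -0.1683] [-1.85  9.83]
(5, 67, 2) [ 0.5726 -0.1995  0.0525] [ 0.0546 -0.0085 -0.1765] [-0.92  4.92]
(0, 68, 1) [ 0.5716 -0.1996  0.0442] [ 0.0536 -0.0086 -0.1848] [-0.  0.]
(0, 68, 0) [ 0.5716 -0.1996  0.0432] [ 0.0536 -0.0086 -0.1858] [-0.  0.]
```

Emit:
jog_arm(delta_rot=[[-0.9, 4.9, 0], [-1.8, 9.8, 0], [-2.8, 14.7, 0], [-2.8, 14.7, 0], [-2.8, 14.7, 0], [-2.8, 14.7, 0], [-2.8, 14.7, 0], [-2.8, 14.7, 0]], translation=[[0.01, -0.005, -0.02], [0.02, -0.01, -0.05], [0.028, -0.0135, -0.08], [0.028, -0.0135, -0.105], [0.028, -0.0135, -0.12], [0.028, -0.0135, -0.125], [0.028, -0.0135, -0.125], [0.028, -0.0135, -0.125]], grip=[1, 1, 1, 1, 1, 1, 1, 1])

```text
time: 7.93
tcp_pos: [0.5466, -0.2048, 0.1049]
eef_rot: [-0.129, -0.093, 0.987, -0.013]
force: [0.1, -0.2, -2.4]
width: 0.17
```

```bash
cat > look.py <<'E'
import sys,cv2,pickle
from plant import bot
from h import *
n=sys.argv[1]
s=bot.state(); print(s['time'],s['tcp_pos'].round(4),round(s['width'],3),s['force'].round(1))
M=R.from_quat(np.roll(s['eef_rot'],-1)).as_matrix();print(M.round(3).tolist())
im=bot.camera('scene')[:,:,::-1]
cv2.imwrite(f'pics/s{n}.png',cv2.resize(im[140:280,310:420],None,fx=5,fy=4.2,interpolation=cv2.INTER_CUBIC) if 0 else cv2.resize(im[130:270,300:430],None,fx=4.2,fy=4.2,interpolation=cv2.INTER_CUBIC))
im=bot.camera('top')[:,:,::-1]
cv2.imwrite(f'pics/t{n}.png',cv2.resize(im[120:225,335:450],None,fx=5,fy=5,interpolation=cv2.INTER_CUBIC))
E
python3 look.py 8
```

```text
7.9333 [ 0.5466 -0.2048  0.1049] 0.17 [ 0.1 -0.2 -2.4]
[[-0.95, -0.186, -0.252], [-0.18, 0.982, -0.049], [0.257, -0.001, -0.966]]
```

View pics/s8.png

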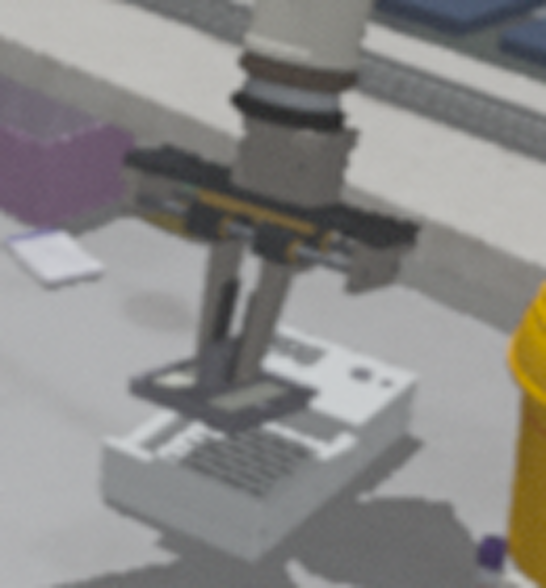

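View pics/t8.png

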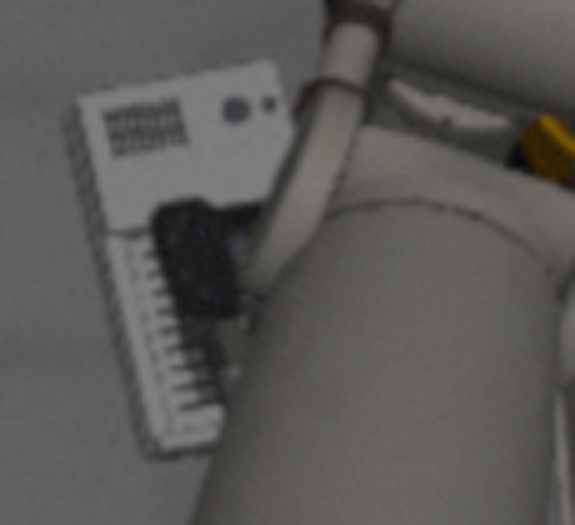

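```bash
cat > ov.py <<'E'
import sys,cv2
from plant import bot
from h import *
def overlay(n,t,M,out,bay=(.5883,-.1965,.186),crop=(300,130),sc=4.2):
    S=bot.calibration('scene');im=cv2.imread(n)
    def dr(P,col):
        q=(proj(S,P)-crop+.5)*sc-.5
        cv2.polylines(im,[np.round(q).astype(int)],True,col,1)
    C=M@np.diag([-1,1,-1]) # cart axes
    f=lambda L:(np.array(L)/1e3-[0,0,.0192])@C.T+t
    for z in (0,14): dr(f([(55,40,z),(55,-40,z),(-55,-40,z),(-55,40,z)]),(0,0,255))
    dr(f([(85,32,7),(85,-32,7),(55,-32,7),(55,32,7)]),(0,128,255))
    B=R.from_euler('z',bay[2]); g=lambda L:B.apply(np.array(L)/1e3)+[bay[0],bay[1],.024]
    for L in ([(132,62,26),(132,-62,26),(44,-62,26),(44,62,26)],[(-90,62,26),(-90,-62,26),(-80,-62,26),(-80,62,26)],[(44,49,20),(44,-49,20),(-80,-49,0),(-80,49,0)]): dr(g(L),(0,200,0))
    cv2.imwrite(out,im)
E
python3 - <<'E'
from ov import *
M=np.array([[-0.95, -0.186, -0.252], [-0.18, 0.982, -0.049], [0.257, -0.001, -0.966]])
overlay('pics/s8.png',np.array([ 0.5466,-0.2048,0.1049]),M,'pics/o8.png')
E
```

```text
(no output)
```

View pics/o8.png

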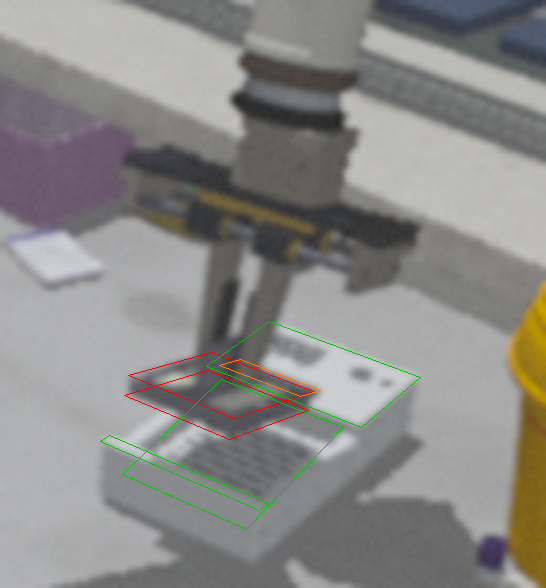

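Emit:
jog_arm(delta_rot=[[0, 0, 0], [0, 0, 0], [0, 0, 0], [0, 0, 0], [0, 0, 0], [0, 0, 0], [0, 0, 0], [0, 0, 0]], translation=[[-0.002, 0, -0.01], [-0.002, 0, -0.02], [-0.002, 0, -0.027], [-0.002, 0, -0.03], [-0.002, 0, -0.033], [-0.002, 0, -0.035], [-0.002, 0, -0.035], [-0.002, 0, -0.035]], grip=[1, 1, 1, 1, 1, 1, 1, 1])

```text
time: 8.7
tcp_pos: [0.5442, -0.2044, 0.0687]
eef_rot: [-0.13, -0.093, 0.987, -0.012]
force: [0.2, -0.1, -2.4]
width: 0.173
```

```bash
python3 look.py 9
```

```text
8.7 [ 0.5442 -0.2044  0.0687] 0.173 [ 0.2 -0.1 -2.4]
[[-0.949, -0.187, -0.254], [-0.18, 0.982, -0.048], [0.258, -0.0, -0.966]]
```

View pics/s9.png

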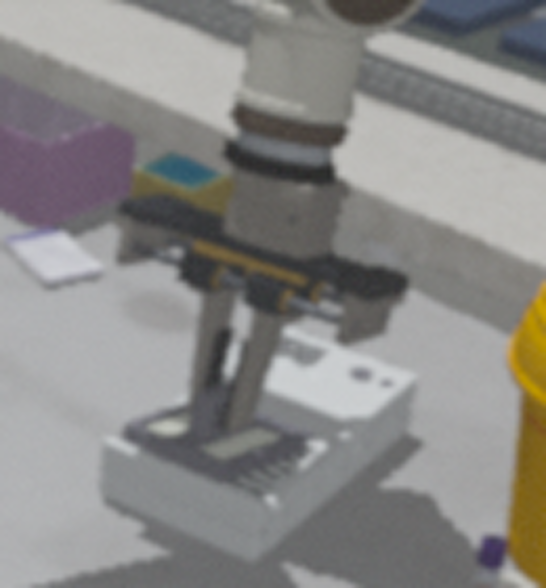

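Emit:
jog_arm(delta_rot=[[0, 0, 0], [0, 0, 0], [0, 0, 0], [0, 0, 0], [0, 0, 0], [0, 0, 0], [0, 0, 0], [0, 0, 0]], translation=[[0.003, 0.0005, 0], [0.006, 0.001, 0], [0.01, 0.002, 0], [0.014, 0.0025, 0], [0.018, 0.0035, 0], [0.022, 0.004, 0], [0.026, 0.005, 0], [0.0265, 0.005, 0]], grip=[1, 1, 1, 1, 1, 1, 1, 1])

```text
time: 9.47
tcp_pos: [0.5714, -0.1992, 0.0686]
eef_rot: [-0.129, -0.093, 0.987, -0.012]
force: [-0.4, -0.5, -1.8]
width: 0.171
```

```bash
python3 look.py 10
```

```text
9.4667 [ 0.5714 -0.1992  0.0686] 0.171 [-0.4 -0.5 -1.8]
[[-0.949, -0.187, -0.253], [-0.181, 0.982, -0.048], [0.258, -0.0, -0.966]]
```

View pics/s10.png

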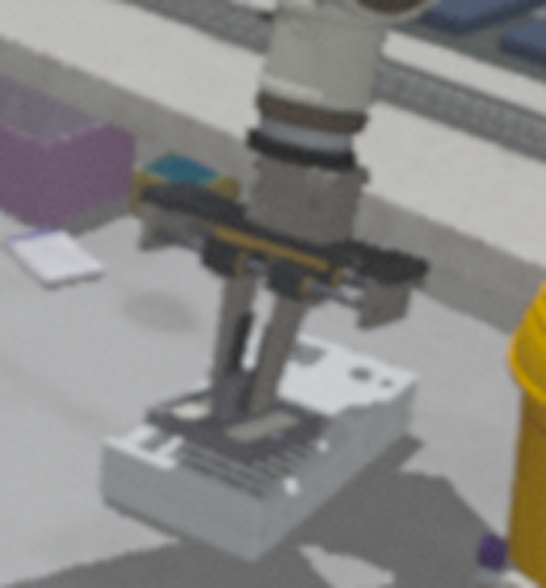

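View pics/t10.png

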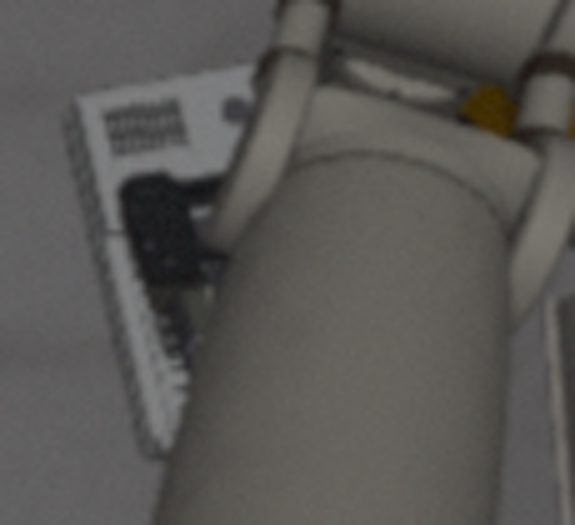

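Emit:
jog_arm(delta_rot=[[0.3, -1.6, 0], [0.6, -3.3, 0], [0.9, -4.9, 0], [1.2, -6.6, 0], [1.5, -8.2, 0], [1.8, -9.8, 0], [1.8, -9.8, 0], [1.8, -9.8, 0]], translation=[[0.0005, 0, -0.0025], [0.001, 0, -0.005], [0.0015, 0, -0.008], [0.0015, 0, -0.011], [0.002, 0, -0.0135], [0.002, 0, -0.0165], [0.002, 0, -0.0165], [0.002, 0, -0.0165]], grip=[1, 1, 1, 1, 1, 1, 1, 1])

```text
time: 10.23
tcp_pos: [0.5719, -0.1994, 0.0521]
eef_rot: [-0.044, -0.093, 0.995, -0.005]
force: [0.0, 0.4, -2.0]
width: 0.17
```

```bash
python3 look.py 11
```

```text
10.2333 [ 0.5719 -0.1994  0.0521] 0.17 [ 0.   0.4 -2. ]
[[-0.979, -0.186, -0.087], [-0.185, 0.983, -0.017], [0.088, -0.001, -0.996]]
```

View pics/s11.png

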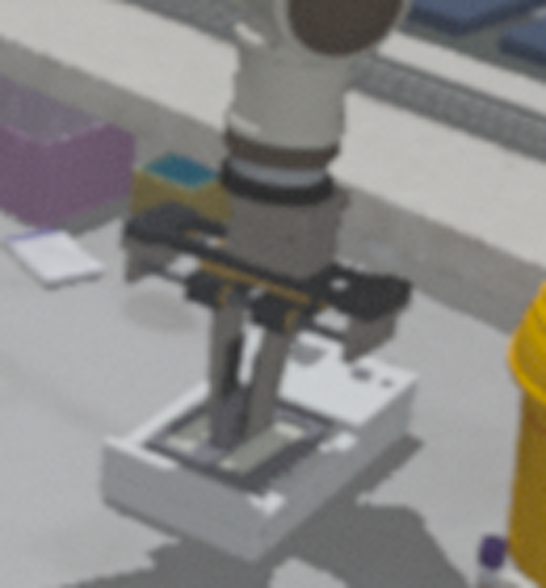

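Emit:
jog_arm(delta_rot=[[0.2, -1.2, 0], [0.5, -2.5, 0], [0.7, -3.7, 0], [0.9, -5, 0], [0.9, -5, 0], [0.9, -5, 0], [0.9, -5, 0], [0.9, -5, 0]], translation=[[0, 0, -0.002], [0, 0, -0.004], [-0.0005, 0, -0.006], [-0.001, 0, -0.008], [-0.001, 0, -0.009], [-0.001, 0, -0.009], [-0.001, 0, -0.009], [-0.001, 0, -0.009]], grip=[1, 1, 1, 1, 1, 1, 1, 1])

```text
time: 11.0
tcp_pos: [0.572, -0.1994, 0.0433]
eef_rot: [0.001, -0.094, 0.996, -0.001]
force: [0.6, -0.9, -0.5]
width: 0.17
```

```bash
python3 look.py 12
```

```text
11.0 [ 0.572  -0.1994  0.0433] 0.17 [ 0.6 -0.9 -0.5]
[[-0.982, -0.187, 0.002], [-0.187, 0.982, -0.002], [-0.001, -0.002, -1.0]]
```

View pics/s12.png

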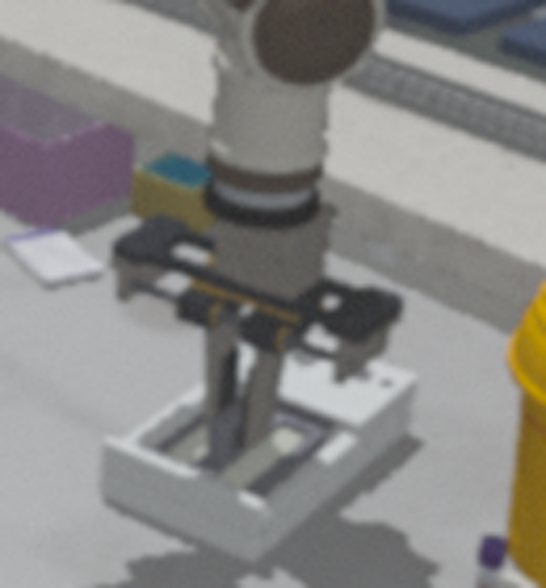

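Emit:
jog_arm(delta_rot=[[0, 0, 0], [0, 0, 0], [0, 0, 0], [0, 0, 0], [0, 0, 0], [0, 0, 0], [0, 0, 0], [0, 0, 0]], translation=[[0, 0, 0], [0, 0, 0], [0, 0, 0], [0, 0, 0], [0, 0, 0], [0, 0, 0], [0, 0, 0], [0, 0, 0]], grip=[0.8, 0.75, 0.7, 0.6, 0.5, 0.5, 0.5, 0.5])

```text
time: 11.77
tcp_pos: [0.5716, -0.1994, 0.0431]
eef_rot: [0.001, -0.094, 0.996, -0.001]
force: [-0.5, 0.8, 0.1]
width: 0.5
```

Emit:
jog_arm(delta_rot=[[0, 0, 0], [0, 0, 0], [0, 0, 0], [0, 0, 0], [0, 0, 0], [0, 0, 0], [0, 0, 0], [0, 0, 0]], translation=[[0, 0, 0.005], [0, 0, 0.015], [0, 0, 0.03], [0, 0, 0.05], [0, 0, 0.08], [0, 0, 0.11], [-0.03, 0, 0.14], [-0.06, 0, 0.16]], grip=[0.5, 0.5, 0.5, 0.5, 0.5, 0.5, 0.5, 0.5])

```text
time: 12.43
tcp_pos: [0.5125, -0.2, 0.2071]
eef_rot: [0.003, -0.094, 0.996, -0.003]
force: [1.6, -0.3, 0.8]
width: 0.5
```

Emit:
jog_arm(delta_rot=[[0, 0, 0], [0, 0, 0], [0, 0, 0], [0, 0, 0], [0, 0, 0], [0, 0, 0], [0, 0, 0], [0, 0, 0]], translation=[[0, 0.04, 0], [0, 0.08, 0], [0, 0.12, 0], [0, 0.16, 0], [0, 0.18, 0], [0, 0.2, 0], [0, 0.2, 0], [0, 0.2, 0]], grip=[0.5, 0.5, 0.5, 0.5, 0.5, 0.5, 0.5, 0.5])

```text
time: 13.1
tcp_pos: [0.5118, 0.0011, 0.2041]
eef_rot: [0.001, -0.095, 0.996, -0.001]
force: [-0.4, 0.5, 0.3]
width: 0.504
```

```bash
python3 look.py 13
python3 - <<'E'
from plant import bot
import cv2
cv2.imwrite('pics/tf.png',cv2.resize(bot.camera('top')[:,:,::-1],None,fx=1.5,fy=1.5))
E
```

```text
13.1 [0.5118 0.0011 0.2041] 0.504 [-0.4  0.5  0.3]
[[-0.982, -0.188, 0.003], [-0.188, 0.982, -0.002], [-0.003, -0.003, -1.0]]
```

View pics/s13.png

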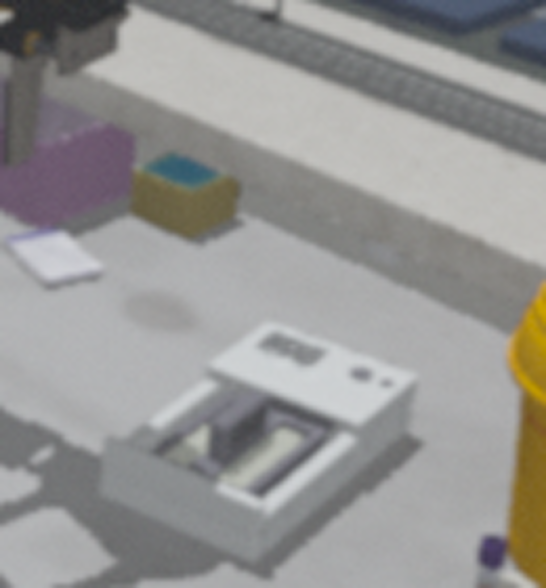

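View pics/t13.png

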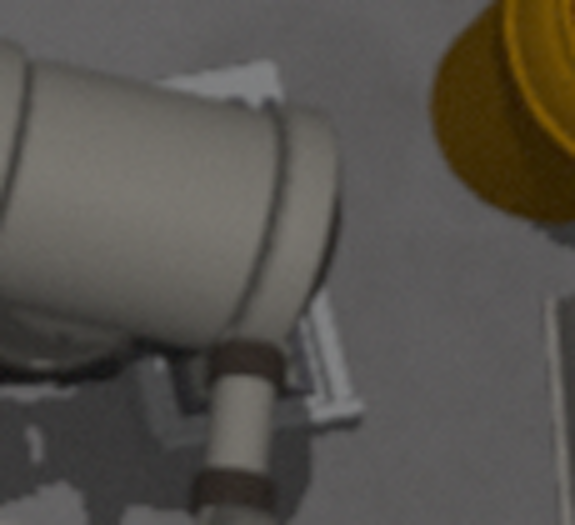

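View pics/tf.png

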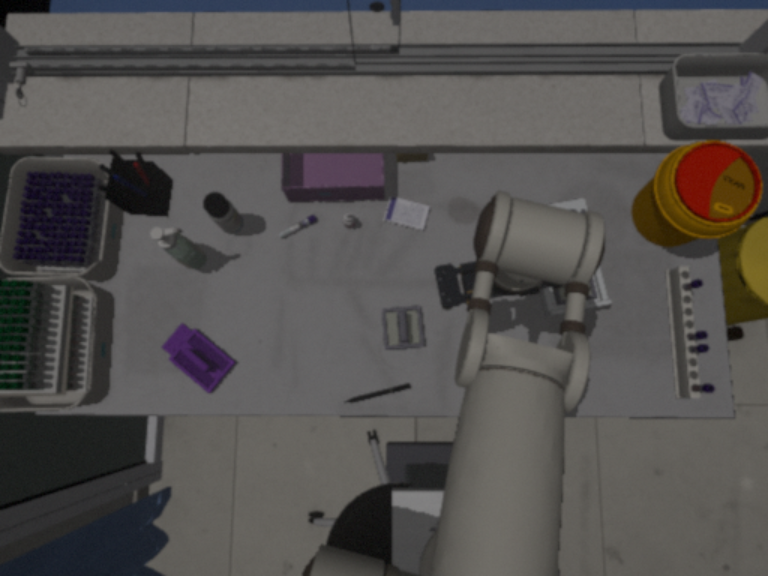

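Emit:
jog_arm(delta_rot=[[0, 0, 0], [0, 0, 0], [0, 0, 0], [0, 0, 0], [0, 0, 0], [0, 0, 0], [0, 0, 0], [0, 0, 0]], translation=[[0, 0.04, 0], [0, 0.08, 0], [0, 0.12, 0], [0, 0.16, 0], [0, 0.2, 0], [0, 0.22, 0], [0, 0.22, 0], [0, 0.22, 0]], grip=[0.5, 0.5, 0.5, 0.5, 0.5, 0.5, 0.5, 0.5])

```text
time: 13.92
tcp_pos: [0.5118, 0.2202, 0.203]
eef_rot: [0.001, -0.094, 0.996, -0.001]
force: [0.9, -0.6, -0.3]
width: 0.498
```

```bash
python3 look.py 14
python3 - <<'E'
from ov import *
B=(R.from_euler('z',.186)).as_matrix()@np.diag([-1,1,-1])
overlay('pics/s14.png',np.array([.5718,-.1994,.0432]),B,'pics/o14.png')
E
```

```text
13.9167 [0.5118 0.2202 0.203 ] 0.498 [ 0.9 -0.6 -0.3]
[[-0.982, -0.187, 0.002], [-0.187, 0.982, -0.002], [-0.001, -0.003, -1.0]]
```

View pics/t14.png

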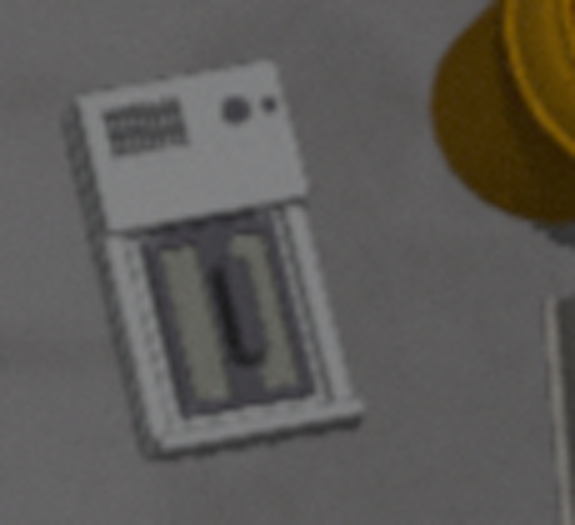

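View pics/o14.png

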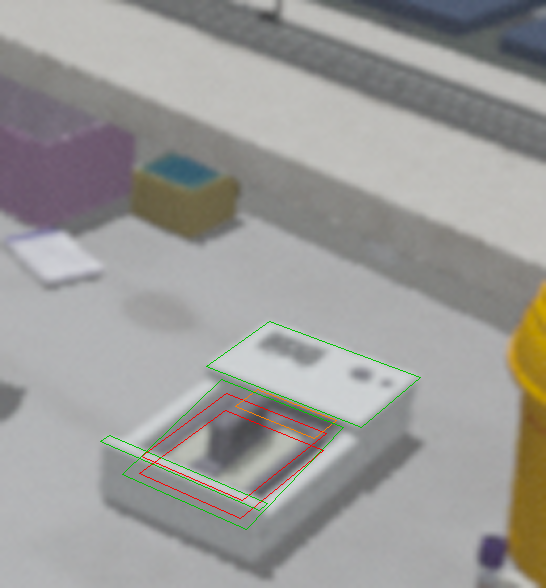

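Run:
```python
from plant import bot
print(bot.sign_off())
```

```text
the job is handed in; nothing more can be done
None
```

The long cartridge is in the air cleaner's bay, released, with the arm well clear. I handed the job in about 14 s into the 42 s allowed; no verdict is reported.

**How it went**
- **Grasp:** the first attempt missed because I lifted before the fingers had finished closing. I measured again, the cartridge hadn't shifted noticeably, and the second grasp held at about 15.6 mm on the 16 mm rib.
- **Hooking the tongue:** I tilted the cartridge 15° and slid its tip to about 16 mm past the lip edge. No contact force showed at that point.
- **Seating:** I swung it flat and the load on the wrist dropped from about 2.4 N to 0.5 N, so it was resting on the floor. I then let go and backed off.

**Last checks**
- **Position:** the top and scene pictures show the cartridge flat, in line with the bay and roughly centred. Its tongue is hidden under the lip. From the arm's pose at release, the tip is about 24 mm under it.
- **Short cartridge:** it looked unmoved in the top picture.
- **Forces:** the largest reading after any move was 3.5 N.

**What disagreed:** the scene camera and the arm's readings differed by about 3–4 mm on where the held cartridge was, and the two cameras by about 4 mm on the bay. Both are well within the clearances. The final depth of the tongue was not measured directly, because the lip covers it.

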